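# Press a plate down and slide it under the leaf spring of a welding jig

### The job

A flat aluminium plate with a raised dark rib across it lies on the red spring-loaded pad of the welding jig, too high to pass the yellow bridge. With shut fingertips on its tail, behind the rib, press it down firmly until the pad is fully down and, keeping it pressed, push it forward under the yellow bridge and the brass leaf spring until its nose is fully home against the end stop and the pad springs back up behind it. Only press and push: do not pick the plate up out of its channel, do not disturb the gear, coil spring, pipe and spanner beside the jig, and finish clear of everything.

Things in the scene. Friction and masses are not known exactly. Their poses are not given: they have to be found in the camera images.
- jig: The welding jig, fixed: grey base 320 x 100 mm, two blue side rails (tops 45 mm above the bench) with a channel 67 mm wide between. Origin: on its underside, on the bench and on the centre line; x = feed direction along the channel, y across, z up. In its frame: red pad x -165 to -35 mm; grey nest floor x -35 to +110, 30 mm above the bench; brass leaf spring, held on the bridge and sloping down behind it, to x +67; yellow stop block, 43 mm high, beyond x +110.
- bridge (a point): Middle of the underside of the yellow bridge that crosses the channel, on its front face (jig x = +24 mm), 42.5 mm above the bench. The bridge is 7 mm long along the channel, its top 53.5 mm above the bench. Axes as the jig's.
- plate: The loose plate, light grey aluminium, 140 (x) x 64 (y) x 10 mm, about 0.35 kg. Origin: centre of its underside; x to its nose, z up. A dark rib stands on its top: own x = -30 to -22 mm, 60 mm wide, 10 mm high; behind it a flat tail (x = -70 to -30). Its nose is rounded. Its top is 51 mm above the bench at the start, 40.5 mm pressed fully down, which clears the bridge by 2 mm. Home: origin at jig x = +40 mm.
- tail_top (a point): Point on the top face of the plate's tail, on its centre line, 50 mm behind the plate's centre: 20 mm behind the rib's rear face and 20 mm from the tail end. Axes as the plate's. With the plate home the tail end is 5 mm past the pad's front edge.
- nose (a point): Foremost point of the plate's rounded nose, half-way up, on its centre line. Axes as the plate's.
- stop (a point): Point on the end stop's face, on the channel's centre line, 35 mm above the bench (5 mm above the nest floor), where the nose comes to rest. Axes as the jig's.
- pad (a joint): How far the red sprung pad is pressed down, in m: 0 = fully up, 0.0105 = fully down. It moves straight down; its springs carry 9 N at the top and 16 N at the bottom (about 3.5 N of it is the plate's weight), so a press of 15 to 20 N keeps it down. It pops up by itself once the plate has wholly left it.
- leaf (a joint): How far the brass leaf spring is lifted, in rad: 0 = at rest, about 0.085 with the plate under it. It presses on the plate with about 4 N; it slopes down from the bridge, so that the lowered plate lifts it by itself. The slideway is oiled and slippery: pushing the plate home takes about 10 to 15 N along the channel.
- gear: Bystander: copper-coloured gear lying flat, 68 mm across, 24 mm high; origin under its centre.
- coil: Bystander: red coil spring standing upright, 42 mm across, 60 mm high; origin under its centre.
- pipe: Bystander: bare steel pipe offcut standing upright, 42 mm across, 45 mm high; origin under its centre.
- spanner: Bystander: steel spanner lying flat beside the jig; origin under its middle.
Things that resemble listed ones, but are neither listed nor needed, are in the scene too. What is meant by the plate is not turquoise, and is the larger of those in its own colour.

How it is judged (in metres and radians):
On the way, in this order (a step that is already met when the one before it is completed fails the run):
1. the plate is pressed down on its pad, nose still short of the bridge or at it (value of joint pad above 0.008 m and x of nose in the frame of jig below 0.029 m), for 0.05 s.
2. the pressed plate has passed under the bridge and lifts the leaf spring (x of nose in the frame of jig above 0.045 m and value of joint leaf above 0.04 rad), for 0.05 s.
At the end, for the whole second after the job is handed in: The plate lies flat in the nest under the leaf spring, its nose within 4 mm of the end stop, at rest, and the pad has sprung back up (within 1.5 mm of the top) behind it (x of nose in the frame of jig above 0.106 m and value of joint pad below 0.0015 m and z of nose in the frame of jig below 0.038 m and z of tail_top in the frame of jig below 0.043 m and value of joint leaf above 0.05 rad and linear speed of plate below 0.01 m/s); the robot touches nothing.
It fails at once if the plate is lifted more than 12 mm above where it starts, or leaves its channel (z of plate in the frame of jig above 0.053 m or z of nose in the frame of jig above 0.058 m or y of plate in the frame of jig above 0.015 m or y of plate in the frame of jig below -0.015 m).
It fails at once if a bystander is moved by more than 20 mm (distance of any of gear, coil, pipe, spanner from where it was at the start of the episode above 0.02 m).
It also fails if it takes over 35 s, if anything falls off the work surface, if the arm or the gripper's body presses on something with over 40 N, if the wrist force passes 120 N, or if a joint passes its speed limit or range.

### The arm

A 6-joint arm with a two-finger parallel gripper is mounted at the origin on the work surface. World frame = base frame: x ahead of the robot, y to its left, z up, the work surface at z = 0. Lengths are in mm, angles in rad, forces in N, time in s.
With the tool pointing down it reaches from about 400 to 925 mm from the base axis. Payload 12.5 kg.
Tool frame: the origin (TCP) lies midway between the tips of the shut fingers; the grasp point (between the pads) lies 19 mm behind it; z points along the fingers, y is the line along which they close (so a half turn about z gives the same grasp; the last joint's range is limited). The gripper opens to 95 mm and grips with 3 to 60 N. Pads are 20 mm wide; open, the fingers measure 119 mm over their backs; the gripper's body (75 mm by 180 mm) begins 59 mm behind the grasp point.
Start: joints at [0.995, 0.491, 1.559, -0, 1.092, -0.106], TCP at [282.93, 557.313, 214.661] pointing down, gripper open.
Joint ranges: [-3.1, 3.1], [-0.84, 2.19], [0.05, 2.79], [-1.13, 4.28], [0.06, 2.93], [-2.69, 2.69]. Speed limits (rad/s): [2.22, 2.22, 2.79, 3.14, 3.14, 3.14].

### API

Orientations are given as [roll, pitch, yaw] about the fixed x, y, z axes, in that order (R = Rz(yaw) Ry(pitch) Rx(roll)).
In Python, from cell import env gives the robot as it stands.
- The arm moves only by the tool arm_command, never from a script. Its argument "targets" is a list of rows, each a list of 5 numbers: the shift along the tool's x, y, z in mm, then the turn about the tool's z in degrees, then the opening, from 0 (shut) to 1 (fully open). In form: [[tx, ty, tz, roll, fingers], ...]. A call has 1 to 5 rows; each row is the pose to reach, as a shift and turn from the pose commanded when the call began, along the tool's axes at that moment; what a row does not reach only later rows make up. A row lasts 1/10 s, in which the tool goes at most 50 mm and 8.59 degrees, less where a joint would pass 70% of its speed; a pose out of reach is approached as far as the arm can. A call with a gripper value outside its range is refused whole. The fingers move at their own pace and stop on an object; the grip force is fixed at half the most. Time passes only in rows, so rows that repeat a pose let the fingers close. It gives the time, the measured TCP pose, the force, the opening and the grip force at its end, in the units of the state.
- env.state(): the state, without advancing time (a new reading comes with each control period).
- env.read_camera(name): name is "scene" or "top" or "wrist"; returns a dict with "frame" (420x560x3 uint8, red, green, blue), "vertical_fov" (degrees; the focal length in pixels is half the picture's height over the tangent of half this angle, whatever the lens; pixels are square), "cx", "cy" (the principal point, pixels), "world_from_camera" (4x4, takes a point from camera to world coordinates); the wrist camera has in their place "hand_eye" (4x4, takes a point from camera to tool coordinates, whose origin is the TCP and whose axes are the flange's). Camera axes: x right, y down, z forward; pixel columns grow to the right and rows downward; lengths in mm; the calibration is good to about 2 mm. A picture is of the moment at which its call begins: read the wrist's pose just before it. There is no depth.
- env.job_done(): hands the job in; it is judged then, once.
The state is a dict: "t": time; "joints": joint angles; "qvel": joint speeds; "tau": joint torques, N m; "eef_pos": TCP position; "tcp_rot": TCP orientation; "ft_force": force on the tool from outside, world axes, zero at the start; "moment": the same for the moment, N m; "opening": opening from 0.0 (shut) to 1.0 (fully open); "grip_force": force on a finger pad.
Only numpy, scipy, OpenCV 4.12 (cv2) and the standard library are available. Lean on these libraries where they do the work, as an engineer would, in place of code of your own. Each camera call takes 0.05 s, during which the arm holds its last target. There are 200 camera calls.

## Working session

There is one attempt and no reset: what is moved stays moved. The work goes in short steps, Python scripts to look and compute and a tool call to move; the robot and the scene stay as the last step left them, time stands still between calls to the robot, and variables do not carry over. Pictures are saved under pics/ and viewed, at most 10 in all, crops included, and the job is handed in when it is done.

Besides the shell and the picture viewer there is one more tool, called after "Call:" by a JSON object that holds its "op" and its "data", one argument or row to a line. arm_command: Moves the arm, as the interface text tells. Its arguments: {"type":"object","properties":{"targets":{"type":"array","items":{"type":"array","items":{"type":"number"}}}},"required":["targets"]}

```bash
mkdir -p pics; cat > h.py <<'E'
from cell import env
import numpy as np, cv2
from scipy.spatial.transform import Rotation as R
def cam(n):
    s=env.state(); c=env.read_camera(n); f=c["frame"]
    fl=f.shape[0]/2/np.tan(np.radians(c["vertical_fov"]/2))
    if "world_from_camera" in c: T=np.array(c["world_from_camera"])
    else:
        W=np.eye(4); W[:3,:3]=R.from_euler('xyz',s["tcp_rot"]).as_matrix(); W[:3,3]=s["eef_pos"]; T=W@np.array(c["hand_eye"])
    return dict(f=f,fl=fl,cx=c["cx"],cy=c["cy"],T=T)
def ray(c,u,v):
    d=c["T"][:3,:3]@np.array([(u-c["cx"])/c["fl"],(v-c["cy"])/c["fl"],1.]); return c["T"][:3,3],d/np.linalg.norm(d)
def onz(c,u,v,z):
    o,d=ray(c,u,v); return o+d*(z-o[2])/d[2]
def tri(c1,p1,c2,p2):
    o,d=ray(c1,*p1);q,e=ray(c2,*p2)
    t=np.linalg.lstsq(np.c_[d,-e],q-o,rcond=None)[0]; a=o+d*t[0];b=q+e*t[1]
    return (a+b)/2,np.linalg.norm(a-b)
def proj(c,P):
    p=np.linalg.inv(c["T"])@np.r_[P,1]; return p[0]/p[2]*c["fl"]+c["cx"],p[1]/p[2]*c["fl"]+c["cy"]
def save(c,n): cv2.imwrite(f"pics/{n}.png",cv2.cvtColor(c["f"],cv2.COLOR_RGB2BGR))
E
python3 - <<'E'
from h import *
import pickle
d={n:cam(n) for n in("scene","top","wrist")}
for n in d: save(d[n],n+"0"); print(n,d[n]["T"].round(2).tolist(),d[n]["fl"])
pickle.dump(d,open("c0.pkl","wb"))
print(env.state())
E
```

```text
scene [[0.6, 0.52, -0.6, 1125.29], [0.8, -0.41, 0.44, -366.54], [-0.01, -0.75, -0.66, 717.18], [0.0, 0.0, 0.0, 1.0]] 419.3698878365001
top [[0.0, -0.98, 0.18, 368.99], [-1.0, 0.0, 0.02, 31.11], [-0.02, -0.18, -0.98, 1183.4], [0.0, 0.0, 0.0, 1.0]] 506.0306644170615
wrist [[0.45, 0.86, 0.22, 221.54], [0.89, -0.44, -0.11, 588.06], [-0.0, 0.24, -0.97, 383.69], [0.0, 0.0, 0.0, 1.0]] 312.35550446585773
{'t': 0.15, 'joints': array([ 9.95405279e-01,  4.91414297e-01,  1.55931390e+00,  1.06801431e-05,
        1.09167852e+00, -1.05599004e-01]), 'qvel': array([-0.00105399, -0.00289927, -0.00303335,  0.00070374,  0.00024926,
        0.00033209]), 'tau': array([ 2.52960883e-03, -6.12897778e+01, -2.58279508e+01,  6.92608044e-02,
        4.73637704e-02, -9.93686081e-05]), 'eef_pos': array([282.82019345, 557.15473113, 214.1986764 ]), 'tcp_rot': array([-3.14078412e+00, -9.52258364e-05,  2.67179564e+00]), 'ft_force': array([-0.15874155,  0.27497717,  0.30854862]), 'moment': array([-0.00743515, -0.02850897,  0.01498125]), 'grip_force': 0.0, 'opening': 0.9997809946693647}
```

View pics/scene0.png

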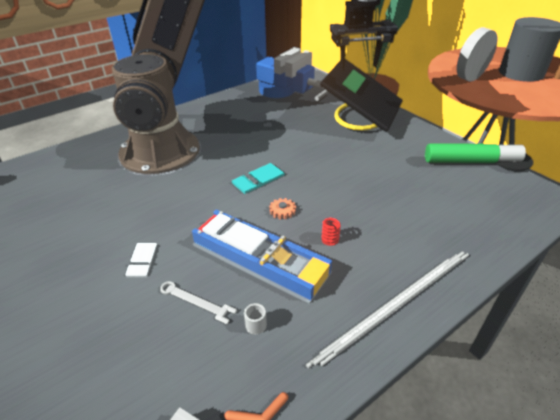

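View pics/top0.png

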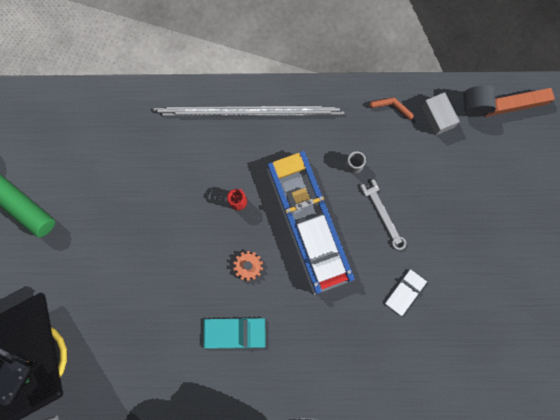

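The scene view shows the jig with the plate at about (235,235), its red pad end at (210,220) and the stop at (315,273). In the top view the jig runs from the tail end at (335,288) to the yellow stop at (288,163), with the plate at (320,248). The gear is at (248,265), coil at (237,198), pipe at (357,160) and spanner at (385,215). The turquoise and small white plates are decoys.

```bash
python3 - <<'E'
from h import *
import pickle
d=pickle.load(open("c0.pkl","rb"))
boxes={"top":(255,140,370,305),"scene":(185,200,340,305)}
for n,(a,b,e,g) in boxes.items():
    c=d[n]; hsv=cv2.cvtColor(c["f"],cv2.COLOR_RGB2HSV)
    M={"blue":cv2.inRange(hsv,(105,120,40),(125,255,255)),"yel":cv2.inRange(hsv,(18,120,120),(32,255,255)),
       "red":cv2.inRange(hsv,(0,150,80),(6,255,255))|cv2.inRange(hsv,(174,150,80),(180,255,255)),"white":cv2.inRange(hsv,(0,0,185),(180,45,255))}
    for k,m in M.items():
        mm=np.zeros_like(m); mm[b:g,a:e]=m[b:g,a:e]
        if k=="blue": pts=cv2.findNonZero(mm); r=cv2.minAreaRect(pts); print(n,k,len(pts),cv2.boxPoints(r).round(1).tolist(),[round(x,1) for x in r[0]]); continue
        for ct in cv2.findContours(mm,cv2.RETR_EXTERNAL,cv2.CHAIN_APPROX_NONE)[0]:
            if cv2.contourArea(ct)>25:
                r=cv2.minAreaRect(ct); print(n,k,cv2.contourArea(ct),cv2.boxPoints(r).round(1).tolist())
c=d["top"];a,b,e,g=boxes["top"]; t=cv2.resize(c["f"][b:g,a:e],None,fx=3.5,fy=3.5,interpolation=cv2.INTER_CUBIC)
c=d["scene"];a,b,e,g=boxes["scene"]; s=cv2.resize(c["f"][b:g,a:e],None,fx=2.5,fy=2.5,interpolation=cv2.INTER_CUBIC)
im=np.zeros((580,800,3),np.uint8); im[:t.shape[0],:t.shape[1]]=t; im[:s.shape[0],410:410+s.shape[1]]=s[:,:390]
cv2.imwrite("pics/crop.png",im[:,:,::-1])
E
```

```text
top blue 1356 [[266.8999938964844, 163.8000030517578], [305.5, 149.1999969482422], [354.6000061035156, 279.29998779296875], [316.1000061035156, 293.79998779296875]] [310.8, 221.5]
top yel 126.0 [[292.1000061035156, 192.3000030517578], [305.0, 188.0], [308.5, 198.5], [295.6000061035156, 202.8000030517578]]
top yel 450.0 [[272.6000061035156, 161.5], [298.70001220703125, 151.8000030517578], [304.8999938964844, 168.39999389648438], [278.79998779296875, 178.1999969482422]]
top red 148.0 [[319.29998779296875, 282.3999938964844], [345.20001220703125, 273.0], [347.3999938964844, 279.1000061035156], [321.6000061035156, 288.5]]
top white 469.0 [[311.8999938964844, 264.3999938964844], [339.0, 254.39999389648438], [345.29998779296875, 271.70001220703125], [318.29998779296875, 281.6000061035156]]
top white 1001.5 [[296.79998779296875, 224.1999969482422], [323.6000061035156, 214.1999969482422], [337.29998779296875, 250.89999389648438], [310.6000061035156, 260.8999938964844]]
scene blue 2059 [[188.8000030517578, 238.39999389648438], [208.60000610351562, 198.8000030517578], [331.3999938964844, 260.2
[... 382 characters left out ...]
0703125, 264.1000061035156]]
scene red 367.5 [[321.0, 243.5], [323.29998779296875, 217.1999969482422], [339.79998779296875, 218.6999969482422], [337.3999938964844, 244.89999389648438]]
scene white 142.5 [[182.10000610351562, 298.5], [185.1999969482422, 291.3999938964844], [213.10000610351562, 303.79998779296875], [209.89999389648438, 310.8999938964844]]
scene white 150.0 [[279.20001220703125, 265.6000061035156], [286.79998779296875, 250.39999389648438], [305.6000061035156, 259.79998779296875], [298.0, 275.0]]
scene white 1141.0 [[201.8000030517578, 230.39999389648438], [213.60000610351562, 207.1999969482422], [267.20001220703125, 234.60000610351562], [255.39999389648438, 257.79998779296875]]
```

View pics/crop.png

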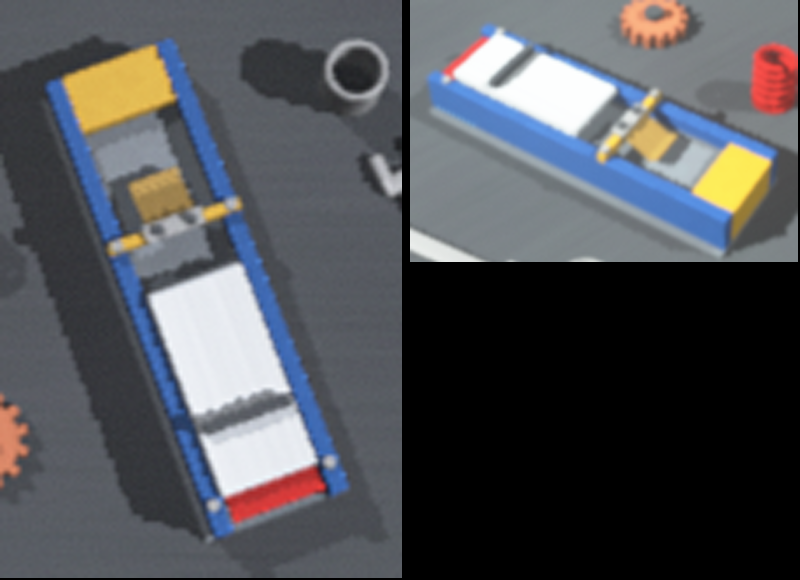

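The crop shows the plate with its rib toward the red end and the nose short of the bridge. The channel axis leans slightly to the left in the top view.

```bash
python3 - <<'E'
from h import *
import pickle
d=pickle.load(open("c0.pkl","rb")); t=d["top"]; s=d["scene"]
tl=onz(t,312+6.3,281.6,51);tr=onz(t,345.3,271.7,51);nl=onz(t,296.8,224.2,51);nr=onz(t,323.6,214.2,51)
tc=(tl+tr)/2;nc=(nl+nr)/2
print("tail",tc,"nose",nc,"len",np.linalg.norm(nc-tc),"w",np.linalg.norm(tl-tr),"yaw",np.degrees(np.arctan2(*(nc-tc)[1::-1])))
b=[onz(t,*p,45) for p in([266.9,163.8],[305.5,149.2],[354.6,279.3],[316.1,293.8])]
f=(b[0]+b[1])/2;e=(b[2]+b[3])/2
print("jig stop end",f,"tail end",e,"L",np.linalg.norm(f-e),"W",np.linalg.norm(b[0]-b[1]),"yaw",np.degrees(np.arctan2(*(f-e)[1::-1])))
# heights by two views: tail corners, nose corners, rail corners
for nm,p,q in(("plate tail corner R(pipe side)",(345.3,271.7),(201.8,230.4)),("plate tail corner L",(318.3,281.6),(213.6,207.2)),("nose L",(296.8,224.2),(267.2,234.6)),("nose R",(323.6,214.2),(255.4,257.8))):
    print(nm,*tri(t,p,s,q))
st=env.state();print(R.from_euler('xyz',st["tcp_rot"]).as_matrix().round(3).tolist())
ax=(f-e)/np.linalg.norm(f-e)
for nm,P in(("gear",onz(t,248,265,20)),("coil",onz(t,237,198,60)),("pipe",onz(t,357,160,45))):
    r=P-(f+e)/2; print(nm,P.round(),"jig xy",(r@ax).round(),(ax[0]*r[1]-ax[1]*r[0]).round())
E
```

```text
tail [436.31865533 -61.4131675   51.        ] nose [566.00406128 -14.66062521  51.        ] len 137.85537613129839 w 64.10910478888749 yaw 19.82460619180601
jig stop end [715.79770183  39.66569282  45.        ] tail end [414.76763745 -69.46399798  45.        ] L 320.2005450797011 W 96.70306817659792 yaw 19.92663920934791
plate tail corner R(pipe side) [448.27590016 -91.22520733  43.84256057] 2.409775550935501
plate tail corner L [422.51319835 -34.37880298  68.43931208] 9.031573097704808
nose L [556.20553104  17.6726713   47.82530235] 4.399217718494599
nose R [584.18718722 -40.72878262  32.22467571] 13.106445647265842
[[-0.892, 0.453, -0.0], [0.453, 0.892, -0.001], [0.0, -0.001, -1.0]]
gear [465. 128.  20.] jig xy -46.0 169.0
coil [614. 152.  60.] jig xy 102.0 140.0
pipe [ 707. -125.   45.] jig xy 95.0 -152.0
```

Call:
{"op": "arm_command", "data": {
  "targets": [
    [-33,-36,0,-8,0],
    [-66,-72,0,-16,0],
    [-99,-108,0,-24,0],
    [-132,-144,0,-32,0],
    [-165,-180,0,-40,0]
  ]
}}

```text
t: 0.65
eef_pos: [347.7, 324.1, 214.6]
tcp_rot: [-3.142, 0.0, -2.919]
ft_force: [1.8, -0.1, 0.6]
opening: 0.638
grip_force: 0.0
```

```bash
cat > go.py <<'E'
from h import *
import sys
# usage: go.py x y z : delta in tool axes to world target; yaw remaining
s=env.state(); M=R.from_euler('xyz',s["tcp_rot"]).as_matrix(); t=np.array(list(map(float,sys.argv[1:4])))
ya=float(sys.argv[4]) if len(sys.argv)>4 else 19.9
print("t",s["t"],"pos",s["eef_pos"].round(1),"shift",(M.T@(t-s["eef_pos"])).round(1),"roll",round(np.degrees(np.arctan2(M[1,1],M[0,1]))-(90+ya),2),"F",s["ft_force"].round(1),"op",round(s["opening"],2))
E
python3 go.py 455 -55 150
```

```text
t 0.65 pos [347.7 324.1 214.6] shift [ -20.8 -393.4   64.6] roll -7.13 F [ 1.8 -0.1  0.6] op 0.64
```

Call:
{"op": "arm_command", "data": {
  "targets": [
    [-3,-48,0,-2,0],
    [-6,-96,0,-4,0],
    [-8,-144,10,-6,0],
    [-10,-192,20,-7,0],
    [-13,-240,30,-7,0]
  ]
}}

```text
t: 1.15
eef_pos: [412.1, 92.5, 184.5]
tcp_rot: [-3.141, 0.001, -2.802]
ft_force: [0.5, 0.2, -0.1]
opening: 0.215
grip_force: 0.0
```

```bash
python3 go.py 455 -55 150
```

```text
t 1.15 pos [412.1  92.5 184.5] shift [   8.8 -153.4   34.5] roll -0.42 F [ 0.5  0.2 -0.1] op 0.21
```

Call:
{"op": "arm_command", "data": {
  "targets": [
    [3,-48,10,-0.4,0],
    [6,-96,20,-0.4,0],
    [9,-153,34,-0.4,0],
    [9,-153,34,-0.4,0],
    [9,-153,34,-0.4,0]
  ]
}}

```text
t: 1.65
eef_pos: [454.4, -54.0, 150.1]
tcp_rot: [3.141, -0.001, -2.798]
ft_force: [-0.8, -0.6, 0.2]
opening: 0.004
grip_force: 0.0
```

```bash
python3 go.py 455 -55 150; python3 - <<'E'
from h import *
import pickle
c=cam("wrist"); save(c,"w1"); pickle.dump(c,open("w1.pkl","wb"))
E
```

```text
t 1.65 pos [454.4 -54.  150.1] shift [-0.3 -1.1  0.1] roll -0.24 F [-0.8 -0.6  0.2] op 0.0
```

View pics/w1.png

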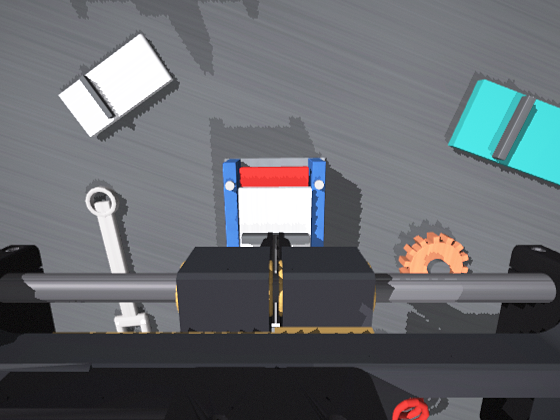

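The wrist view shows the plate tail (239–311, 187–234), the rib's dark rear face at row about 237, the red pad end at row 177 and the rails at columns 224 and 326. The shut fingers hang over the rib at column 275.

```bash
python3 - <<'E'
from h import *
import pickle
c=pickle.load(open("w1.pkl","rb")); t=pickle.load(open("c0.pkl","rb"))["top"]
hsv=cv2.cvtColor(c["f"],cv2.COLOR_RGB2HSV)
m=cv2.inRange(hsv,(0,0,190),(180,40,255)); 
for v in(192,200,215,228): 
    x=np.flatnonzero(m[v,225:325])+225; x=x[(x>232)&(x<316)]; print(v,x.min(),x.max())
for u in(245,255,300,306): y=np.flatnonzero(m[160:245,u])+160; print(u,y.min(),y.max(), c["f"][232:246,u].mean(1).astype(int))
b=cv2.inRange(hsv,(105,120,40),(125,255,255))
for v in(195,215,235): x=np.flatnonzero(b[v,210:340])+210; print("blue",v,x.min(),x.max(),x[np.flatnonzero(np.diff(x)>10)],x[1+np.flatnonzero(np.diff(x)>10)])
T=np.array([565.3,-14.9]);a=np.radians(19.9);X=np.array([np.cos(a),np.sin(a)]);Y=np.array([-X[1],X[0]])
def J(P): r=P[:2]-T; return np.r_[r@X,r@Y,P[2]].round(1)
for nm,p,z in(("tailL",(239,187),51),("tailR",(311.5,187),51),("ribL",(242,234),51),("ribR",(309,234),51),("rail end L",(224,159),45),("rail end R",(326,159),45)): print(nm,J(onz(c,*p,z)))
for nm,p,q in(("tail spanner side",(345.3,271.7),(239,187)),("tail gear side",(318.3,281.6),(311.5,187)),):
    P,e=tri(t,p,c,q); print(nm,J(P),round(e,1))
print("tcp",J(env.state()["eef_pos"]))
E
```

```text
192 238 311
200 239 311
215 239 310
228 240 310
245 187 244 [236  67  79  96 127 137 133 128 128 127 120 156 248 255]
255 187 232 [239  68  79  99 128 137 133 129 127 128 124 125 155 194]
300 160 232 [244  70  77  99 134 137 136 133 133 129 129 127 151 205]
306 164 232 [255  69  76 101 132 138 135 133 132 128 129 145 178 201]
blue 195 224 324 [237] [312]
blue 215 225 323 [237] [312]
blue 235 226 323 [238] [311]
tailL [-137.7  -30.6   51. ]
tailR [-137.5   32.6   51. ]
ribL [-94.5 -29.3  51. ]
ribR [-94.3  31.5  51. ]
rail end L [-161.4  -43.6   45. ]
rail end R [-161.1   45.4   45. ]
tail spanner side [-137.   -31.7   47.4] 1.3
tail gear side [-137.4   32.4   51.5] 0.5
tcp [-117.5    2.2  150.4]
```

Call:
{"op": "arm_command", "data": {
  "targets": [
    [0,-1,40,-0.2,0],
    [0,-1,75,-0.2,0],
    [0,-1,92,-0.2,0],
    [0,-1,95,-0.2,0],
    [0,-1,95,-0.2,0]
  ]
}}

```text
t: 2.2
eef_pos: [454.8, -52.7, 56.0]
tcp_rot: [3.141, -0.0, -2.79]
ft_force: [0.3, 0.1, -0.2]
opening: 0.003
grip_force: 0.0
```

Call:
{"op": "arm_command", "data": {
  "targets": [
    [0,0,2,0,0],
    [0,0,4,0,0],
    [0,0,6,0,0],
    [0,0,8,0,0],
    [0,0,8,0,0]
  ]
}}

```text
t: 2.7
eef_pos: [455.2, -53.9, 48.1]
tcp_rot: [-3.141, 0.001, -2.792]
ft_force: [0.0, 3.1, 7.4]
opening: 0.006
grip_force: 3.6
```

Call:
{"op": "arm_command", "data": {
  "targets": [
    [0,0,2,0,0],
    [0,0,4,0,0],
    [0,0,6,0,0],
    [0,0,7,0,0],
    [0,0,7,0,0]
  ]
}}

```text
t: 3.2
eef_pos: [455.2, -53.9, 41.3]
tcp_rot: [-3.141, 0.001, -2.792]
ft_force: [-0.5, 1.7, 11.9]
opening: 0.005
grip_force: 5.9
```

```bash
python3 go.py 455 -55 40.5
```

```text
t 3.2 pos [455.2 -53.9  41.3] shift [ 0.6 -1.   0.8] roll 0.11 F [-0.5  1.7 11.9] op 0.01
```

Nearly at the bottom; go on in small steps.

Call:
{"op": "arm_command", "data": {
  "targets": [
    [0,0,0.5,0,0],
    [0,0,1,0,0],
    [0,0,1,0,0],
    [0,0,1,0,0]
  ]
}}

```text
t: 3.6
eef_pos: [455.2, -53.9, 40.7]
tcp_rot: [-3.141, 0.002, -2.792]
ft_force: [-1.7, 1.5, 15.2]
opening: 0.004
grip_force: 7.9
```

Call:
{"op": "arm_command", "data": {
  "targets": [
    [0,0,0.5,0,0],
    [-3,0,0.5,0,0],
    [-6,0,0.5,0,0],
    [-9,0,0.5,0,0],
    [-12,0,0.5,0,0]
  ]
}}

```text
t: 4.1
eef_pos: [466.5, -50.1, 40.7]
tcp_rot: [-3.14, 0.002, -2.792]
ft_force: [-5.4, -1.7, 24.8]
opening: 0.007
grip_force: 12.1
```

```bash
python3 go.py 565.3 -14.9 40.5
```

```text
t 4.1 pos [466.5 -50.1  40.7] shift [-104.8   -0.8    0.3] roll 0.12 F [-5.4 -1.7 24.8] op 0.01
```

Call:
{"op": "arm_command", "data": {
  "targets": [
    [-5,0,-0.4,0,0],
    [-10,0,-0.4,0,0],
    [-15,0,-0.4,0,0],
    [-20,0,-0.4,0,0],
    [-20,0,-0.4,0,0]
  ]
}}

```text
t: 4.6
eef_pos: [486.0, -43.0, 40.7]
tcp_rot: [-3.14, 0.002, -2.792]
ft_force: [-0.5, 1.9, 15.0]
opening: 0.004
grip_force: 7.3
```

```bash
python3 go.py 565.3 -14.9 40.5; python3 - <<'E'
from h import *
s=cam("scene");t=cam("top")
a=cv2.resize(s["f"][200:305,185:340],None,fx=2.5,fy=2.5,interpolation=2);b=cv2.resize(t["f"][140:305,255:370],None,fx=3.4,fy=3.4,interpolation=2)
im=np.zeros((565,790,3),np.uint8); im[:a.shape[0],:a.shape[1]]=a; im[:b.shape[0],395:395+b.shape[1]]=b[:565]
cv2.imwrite("pics/p2.png",im[:,:,::-1])
E
```

```text
t 4.6 pos [486.  -43.   40.7] shift [-84.1  -0.7   0.4] roll 0.12 F [-0.5  1.9 15. ] op 0.0
```

View pics/p2.png

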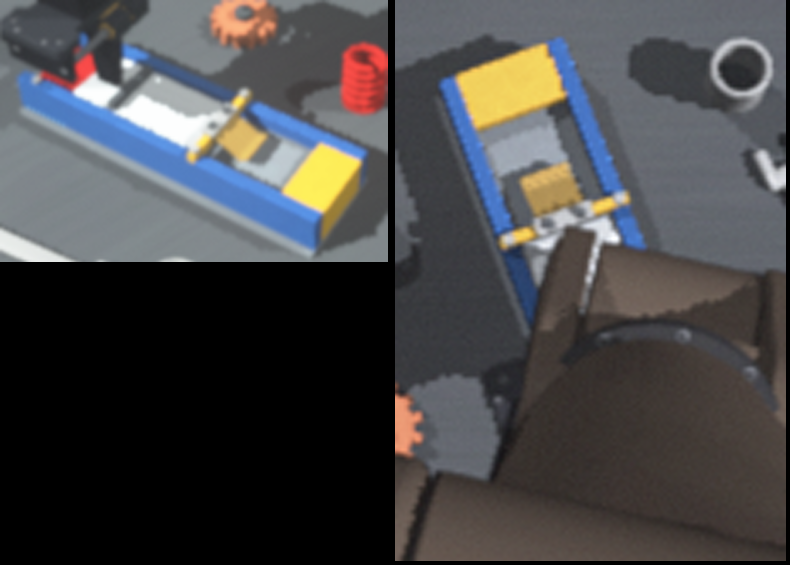

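The plate is lowered below the rail tops and its nose is just reaching the yellow bridge (scene crop about (190,150)), with the fingers behind the rib. I'll carry on pushing with slightly more press.

Call:
{"op": "arm_command", "data": {
  "targets": [
    [-3,0,0.4,0,0],
    [-6,0,0.4,0,0],
    [-10,0,0.4,0,0],
    [-15,0,0.4,0,0],
    [-20,0,0.4,0,0]
  ]
}}

```text
t: 5.2
eef_pos: [504.2, -36.3, 40.6]
tcp_rot: [-3.14, 0.002, -2.792]
ft_force: [-3.9, -1.2, 19.5]
opening: 0.006
grip_force: 9.7
```

```bash
python3 go.py 565.3 -14.9 40.5
```

```text
t 5.2 pos [504.2 -36.3  40.6] shift [-64.7  -0.8   0.3] roll 0.12 F [-3.9 -1.2 19.5] op 0.01
```

Nose should now be at about jig x 45, under the bridge, with modest force.

Call:
{"op": "arm_command", "data": {
  "targets": [
    [-4,0,0,0,0],
    [-8,0,0,0,0],
    [-12,0,0,0,0],
    [-16,0,0,0,0],
    [-20,0,0,0,0]
  ]
}}

```text
t: 5.7
eef_pos: [522.4, -29.5, 40.6]
tcp_rot: [-3.141, 0.0, -2.792]
ft_force: [-6.6, -2.9, 19.8]
opening: 0.004
grip_force: 9.8
```

Call:
{"op": "arm_command", "data": {
  "targets": [
    [-4,0,0,0,0],
    [-8,0,0,0,0],
    [-12,0,0,0,0],
    [-16,0,0,0,0],
    [-20,0,0,0,0]
  ]
}}

```text
t: 6.2
eef_pos: [541.3, -22.6, 40.5]
tcp_rot: [-3.141, 0.001, -2.792]
ft_force: [-5.7, -1.7, 18.3]
opening: 0.006
grip_force: 8.5
```

```bash
python3 go.py 565.3 -14.9 40.5
```

```text
t 6.2 pos [541.3 -22.6  40.5] shift [-25.2  -1.    0. ] roll 0.12 F [-5.7 -1.7 18.3] op 0.01
```

Call:
{"op": "arm_command", "data": {
  "targets": [
    [-4,0,0.2,0,0],
    [-8,0,0.2,0,0],
    [-12,0,0.3,0,0],
    [-16,0,0.4,0,0],
    [-20,0,0.4,0,0]
  ]
}}

```text
t: 6.7
eef_pos: [560.3, -15.8, 40.3]
tcp_rot: [-3.141, 0.001, -2.792]
ft_force: [-5.8, -1.7, 16.1]
opening: 0.003
grip_force: 8.2
```

Call:
{"op": "arm_command", "data": {
  "targets": [
    [-2,0,0,0,0],
    [-4,0,0,0,0],
    [-6,0,0,0,0],
    [-6,0,0,0,0]
  ]
}}

```text
t: 7.1
eef_pos: [566.0, -13.7, 40.2]
tcp_rot: [-3.141, 0.001, -2.792]
ft_force: [-4.1, -0.8, 16.7]
opening: -0.002
grip_force: 8.5
```

```bash
python3 go.py 565.3 -14.9 40.5
```

```text
t 7.1 pos [566.  -13.7  40.2] shift [ 1.  -0.9 -0.3] roll 0.13 F [-4.1 -0.8 16.7] op -0.0
```

Call:
{"op": "arm_command", "data": {
  "targets": [
    [-1,0,0,0,0],
    [-2,0,0,0,0],
    [-2,0,0,0,0]
  ]
}}

```text
t: 7.4
eef_pos: [567.3, -13.2, 40.2]
tcp_rot: [-3.141, -0.0, -2.792]
ft_force: [-6.5, -2.8, 17.9]
opening: 0.002
grip_force: 9.3
```

Call:
{"op": "arm_command", "data": {
  "targets": [
    [-1,0,0,0,0],
    [-2,0,0,0,0],
    [-2,0,0,0,0]
  ]
}}

```text
t: 7.7
eef_pos: [569.2, -12.5, 40.2]
tcp_rot: [-3.141, 0.0, -2.792]
ft_force: [-7.3, -2.1, 18.0]
opening: 0.006
grip_force: 9.2
```

Call:
{"op": "arm_command", "data": {
  "targets": [
    [-1,0,0,0,0],
    [-2,0,0,0,0],
    [-2,0,0,0,0]
  ]
}}

```text
t: 8.0
eef_pos: [571.1, -11.8, 40.3]
tcp_rot: [-3.141, 0.0, -2.792]
ft_force: [-6.2, -3.2, 19.3]
opening: 0.007
grip_force: 9.1
```

```bash
python3 go.py 565.3 -14.9 40.5; python3 - <<'E'
from h import *
s=cam("scene");t=cam("top")
a=cv2.resize(s["f"][200:305,185:340],None,fx=2.5,fy=2.5,interpolation=2);b=cv2.resize(t["f"][140:305,255:370],None,fx=3.4,fy=3.4,interpolation=2)
im=np.zeros((565,790,3),np.uint8); im[:a.shape[0],:a.shape[1]]=a; im[:b.shape[0],395:395+b.shape[1]]=b[:565]
cv2.imwrite("pics/p3.png",im[:,:,::-1])
E
```

```text
t 8.0 pos [571.1 -11.8  40.3] shift [ 6.5 -0.9 -0.2] roll 0.13 F [-6.2 -3.2 19.3] op 0.01
```

View pics/p3.png

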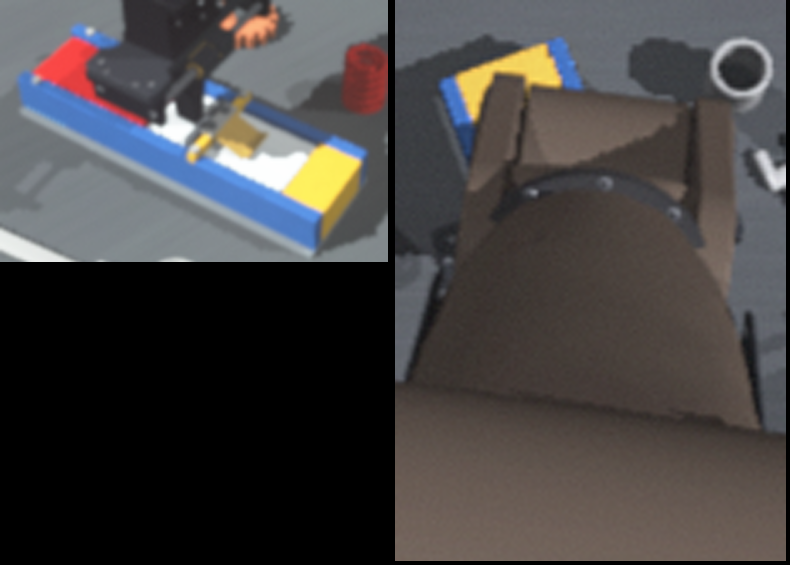

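The nose, white at about (300,165) in the scene crop, is close to the stop block. I'll push on until the force shows contact.

Call:
{"op": "arm_command", "data": {
  "targets": [
    [-1,0,0,0,0],
    [-2,0,0,0,0],
    [-2,0,0,0,0]
  ]
}}

```text
t: 8.4
eef_pos: [573.0, -11.2, 40.2]
tcp_rot: [-3.141, 0.0, -2.792]
ft_force: [-6.5, -3.0, 17.7]
opening: 0.003
grip_force: 9.1
```

Call:
{"op": "arm_command", "data": {
  "targets": [
    [-1,0,0,0,0],
    [-2,0,0,0,0],
    [-2,0,0,0,0]
  ]
}}

```text
t: 8.7
eef_pos: [574.2, -10.7, 40.2]
tcp_rot: [-3.141, -0.001, -2.792]
ft_force: [-10.1, -5.9, 20.0]
opening: 0.005
grip_force: 12.6
```

Call:
{"op": "arm_command", "data": {
  "targets": [
    [-1,0,0,0,0],
    [-1.5,0,0,0,0],
    [-1.5,0,0,0,0]
  ]
}}

```text
t: 9.0
eef_pos: [574.3, -10.6, 40.2]
tcp_rot: [3.141, -0.004, -2.792]
ft_force: [-16.6, -10.5, 25.8]
opening: 0.006
grip_force: 16.1
```

```bash
python3 go.py 565.3 -14.9 40.5
```

```text
t 9.0 pos [574.3 -10.6  40.2] shift [ 9.9 -1.  -0.2] roll 0.15 F [-16.6 -10.5  25.8] op 0.01
```

It is firmly stopped with about 20 N along the channel. Next I back off and rise, then look.

Call:
{"op": "arm_command", "data": {
  "targets": [
    [1.5,0,0,0,0],
    [2.5,0,-0.5,0,0],
    [3.5,0,-4,0,0],
    [4,0,-15,0,0],
    [4,0,-40,0,0]
  ]
}}

```text
t: 9.5
eef_pos: [571.9, -10.8, 78.3]
tcp_rot: [3.14, -0.003, -2.792]
ft_force: [0.4, -0.2, -0.1]
opening: 0.006
grip_force: 0.0
```

Call:
{"op": "arm_command", "data": {
  "targets": [
    [20,0,-40,0,0],
    [60,0,-60,0,0],
    [100,0,-80,0,0],
    [140,0,-80,0,0],
    [140,0,-80,0,0]
  ]
}}

```text
t: 10.0
eef_pos: [437.7, -59.3, 160.0]
tcp_rot: [3.141, -0.0, -2.793]
ft_force: [0.3, -0.4, 0.0]
opening: 0.006
grip_force: 0.0
```

```bash
python3 go.py 565.3 -14.9 40.5; python3 - <<'E'
from h import *
s=cam("scene");t=cam("top")
a=cv2.resize(s["f"][200:305,185:340],None,fx=2.5,fy=2.5,interpolation=2);b=cv2.resize(t["f"][140:305,255:370],None,fx=3.4,fy=3.4,interpolation=2)
im=np.zeros((565,790,3),np.uint8); im[:a.shape[0],:a.shape[1]]=a; im[:b.shape[0],395:395+b.shape[1]]=b[:565]
cv2.imwrite("pics/p4.png",im[:,:,::-1])
E
```

```text
t 10.0 pos [437.7 -59.3 160. ] shift [-135.1   -1.9  119.4] roll 0.05 F [ 0.3 -0.4  0. ] op 0.01
```

View pics/p4.png

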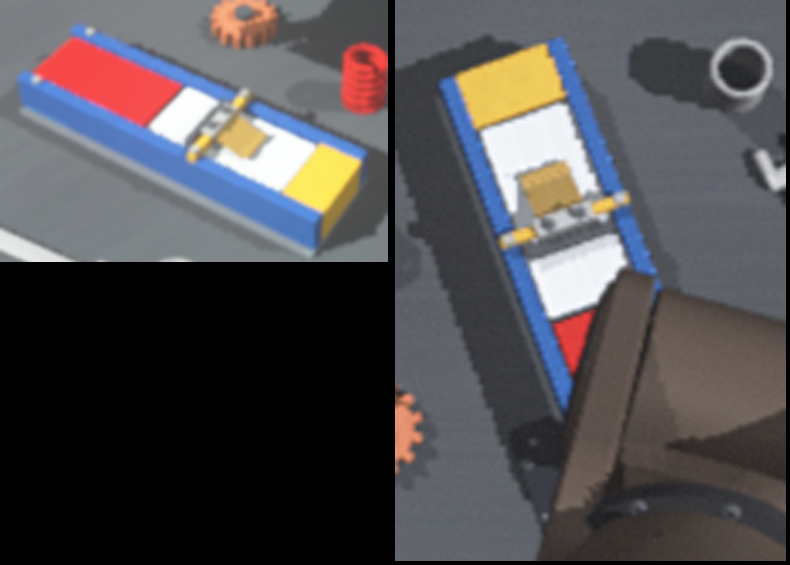

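The plate lies under the bridge and leaf with its nose at the stop (top crop about (525,115)). The red pad is up behind it, and the arm and bystanders are clear.

```bash
python3 -c "
from cell import env
print(env.job_done())"
```

```text
the job is handed in; nothing more can be done
None
```

I pressed the plate down and pushed it under the bridge and leaf spring to the stop; the last pictures show its nose at the stop, the pad up behind it, and the arm clear of everything. The job is handed in at about 10 s on the robot's clock, and the hand-in returned no verdict.

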